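Clamp the board and set the selector on a board test fixture

TASK

The circuit board is lying in the test fixture: press the toggle clamp's handle all the way down so that the clamp locks and its feet hold the board. Then turn the selector knob on the fixture's sloping panel until its pointer lines up with the line on the marker lug beside it, and let go. Do not shift the marker ring, and leave the other things on the bench where they are.

Things in the scene. Friction and masses are not known exactly. Their poses are not given: they have to be found in the camera images.
- fixture: Board test fixture, a fixed black box 260 x 340 x 95 mm; origin on the bench, 135 mm behind its front edge and midway across (x to the rear, away from the user, y to the left, z up). From x = -135 to -40 mm it has a sloping panel that faces the user, 25 degrees from level; behind that is a level deck at z = 95 mm. The board lies on the deck, the clamp stands to the left of the board.
- board: Green circuit board 100 (x) x 150 (y) x 2.4 mm with parts up to 14 mm tall, lying loose between locating pins on rails on the fixture's deck; origin at the middle of its underside, at x = 30, y = -15, z = 105 mm of the fixture.
- clamp_arm: Arm of the toggle clamp, with a pale bar (24 x 102 x 6 mm) across it 85 mm from its pivot and two rubber feet under the bar. Origin at the pivot: x = 30, y = 92, z = 125 mm of the fixture; its x axis runs along the arm (97 mm). Open, the arm stands 76 deg above level; closed, it lies level to the fixture's right (-y), its feet on the board.
- clamp_handle (a joint): Angle of the clamp's handle to its arm: 0 open, as it starts (handle up, leaning 21 deg to the left), 2.53 at dead centre (level), 2.58 rad on its stop, locked. Friction holds it open. Push the grip over to the left (+y of the fixture) and down, with a few N; the arm swings down the other way. Near the end the feet meet the board and it stiffens, then goes over centre and stays.
- handle_end (a point): Free end of the clamp handle, on the centre line of its round black grip (20 mm thick, grip from 44 to 125 mm from the handle's pivot). Open, it stands about 252 mm above the bench; closed, about 143 to 150 mm above the bench and 213 mm to the left of the fixture's middle, well clear of the deck below.
- handle_pivot (a point): Pin of the clamp handle on the arm, at the inner end of the handle's centre line, 125 mm from handle_end. It moves by about 30 mm as the linkage closes (from 18 mm left of and 10 mm above the arm's pivot to 4 mm right of and 25 mm above it).
- knob_axis (a point): Point on the sloping panel's surface where the selector's axis comes out (fixture x = -87.5, y = -45, z = 73 mm). Its z axis is the panel's normal and the axis of the selector, its x axis points up the slope, its y axis to the left.
- selector (a joint): Angle of the pointer knob about the panel's normal: 0 = pointer up the slope, positive counter-clockwise seen from in front; range -2.4 to 2.4. Stepless, friction 0.05 N m. Black, with a skirt (53 mm across, to 9 mm above the panel) and a bar grip 14 mm wide, 40 mm long, centred on the axis, 13 to 40 mm above the panel, lying along the pointer. A white line runs from the middle to the pointed end.
- pointer (a point): Point at the pointed end of the selector, 30 mm from its axis and 10 mm above the panel.
- marker_ring (a joint): Angle of the marker ring's lug about the same axis, measured the same way as the selector. It is the set position, varies from start to start and is to be left alone: it takes 0.6 N m to turn. Flat aluminium ring, 68 mm across and 4 mm high, under the knob's skirt, with one lug (8 mm wide, reaching to 45 mm from the axis, 5.5 mm high) that bears a black line.
- marker (a point): Point in line with the lug, 30 mm from the selector's axis and 10 mm above the panel: where pointer must come.
- multimeter: Bystander: grey multimeter leaning on its wire stand, 88 mm wide, 165 mm high, to the left of the fixture; origin on the bench near its middle.
- spray_bottle: Bystander: blue spray bottle 69 mm thick, 203 mm high, to the left of the fixture; origin under its middle.
- tape_roll: Bystander: roll of tape lying flat, 90 mm across, 19 mm high, to the right; origin under its middle.
- screwdriver: Bystander: screwdriver 190 mm long lying in front of the fixture; origin on the bench under its middle.
- trim_driver: Bystander: small screwdriver 130 mm long lying on the deck to the right of the board; origin under its middle.
- parts_cup: Bystander: white cup 70 mm across, 50 mm high, in front of the fixture, to the right; origin under its middle.
- spare_board: Bystander: green board 90 x 120 mm, 13 mm high with its parts, on the bench to the right of the fixture; origin under its middle.
There are look-alikes about, which are no part of the job. What is shaped like the board but red is not meant.

How it is judged (in metres and radians):
On the way, in this order (a step that is already met when the one before it is completed fails the run):
1. the toggle clamp is locked (handle past 2.55 rad) and its feet press on the board (value of joint clamp_handle above 2.55 rad and contact force between clamp_arm and board above 0.5 N), for 0.2 s.
2. the selector's pointer is in line with the marker lug (within 4 mm at the pointer, about 7.5 degrees), the clamp still locked (distance between pointer and marker below 0.004 m and value of joint clamp_handle above 2.55 rad), for 0.2 s.
At the end, for the whole second after the job is handed in: The clamp handle is locked past 2.55 rad with the feet pressing on the board (over 0.5 N) and the board within 6 mm of where it lay; the selector is at rest with its pointer point within 4 mm (about 7.5 degrees) of the marker point (all of step 2 and contact force between clamp_arm and board above 0.5 N and distance of board from where it was at the start of the episode below 0.006 m and velocity of joint selector between -0.05 and 0.05 rad/s); the robot touches nothing.
It fails at once if the marker ring was shifted (its lug turned by more than about 5 degrees) (distance of marker from where it was at the start of the episode above 0.0025 m).
It fails at once if a bystander was moved by more than 15 mm (distance of any of multimeter, spray_bottle, tape_roll, screwdriver, trim_driver, parts_cup, spare_board from where it was at the start of the episode above 0.015 m).
It also fails if it takes over 59 s, if anything falls off the work surface, if the arm or the gripper's body presses on something with over 40 N, if the wrist force passes 120 N, or if a joint passes its speed limit or range.

ROBOT

A 6-joint arm with a two-finger parallel gripper is mounted at the origin on the work surface. World frame = base frame: x ahead of the robot, y to its left, z up, the work surface at z = 0. Lengths are in mm, angles in rad, forces in N, time in s.
With the tool pointing down it reaches from about 350 to 775 mm from the base axis. Payload 7.3 kg.
Tool frame: the origin (TCP) lies midway between the tips of the shut fingers; the grasp point (between the pads) lies 19 mm behind it (bot.tcp_to_grasp is the distance from the TCP to the grasp point, in mm); z points along the fingers, y is the line along which they close (so a half turn about z gives the same grasp; the last joint's range is limited). The gripper opens to 92 mm and grips with 3 to 60 N. Pads are 19 mm wide; open, the fingers measure 130 mm over their backs; the gripper's body (75 mm by 190 mm) begins 47 mm behind the grasp point.
Start: joints at [1.116, 0.342, 1.524, -0, 1.275, -0.146], TCP at [159.543, 500.195, 190.741] pointing down, gripper open.
Joint ranges: [-2.53, 2.53], [-0.77, 2.02], [0.04, 2.7], [-1, 4.14], [0.28, 2.66], [-3.11, 3.11]. Speed limits (rad/s): [2.57, 2.57, 3.14, 3.14, 3.14, 3.14].

INTERFACE

Orientations are given as [roll, pitch, yaw] about the fixed x, y, z axes, in that order (R = Rz(yaw) Ry(pitch) Rx(roll)).
In Python, from plant import bot, viewer gives the robot as it stands. The module is installed in compiled form; this text tells all that it offers.
- The arm moves only by the shell command python3 -m handwheel 'ROWS'. ROWS is text: rows parted by semicolons, each of 7 numbers parted by spaces: the shift along the tool's x, y, z scaled (see below), then the turn, a rotation vector about the tool's x, y, z scaled (see below), then the opening, from -1 (shut) to 1 (fully open), so that 0 is half open. In form: tx ty tz rx ry rz gripper; .... A call has 1 to 8 rows; each row is the pose to reach, as a shift and turn from the pose commanded when the call began, along the tool's axes at that moment, turning the shorter way round; what a row does not reach only later rows make up. The controller multiplies each number of a shift by 10 cm and each number of a turn by pi rad. A row lasts 1/12 s, in which the tool goes at most 41.7 mm and 7.16 degrees, less where a joint would pass 70% of its speed; a pose out of reach is approached as far as the arm can. A call with a number of a shift or a turn outside -1 to 1 is refused whole. A call with a gripper value outside its range is refused whole. The fingers move at their own pace and stop on an object; the grip force is fixed at half the most. Time passes only in rows, so rows that repeat a pose let the fingers close. It gives the time, the measured TCP pose, the force, the opening and the grip force at its end, in the units of the state.
- bot.get_obs(): the state, without advancing time (a new reading comes with each control period).
- viewer.capture(name): name is "scene" or "top"; returns a dict with "frame" (480x640x3 uint8, red, green, blue), "fov_y" (degrees; the focal length in pixels is half the picture's height over the tangent of half this angle, whatever the lens; pixels are square), "cx", "cy" (the principal point, pixels), "dist_coeffs" ([k1, k2, p1, p2, k3] as OpenCV has them; the pictures are not rectified), "T" (4x4, takes a point from camera to world coordinates). Camera axes: x right, y down, z forward; pixel columns grow to the right and rows downward; lengths in mm; the calibration is good to about 2 mm. A picture is of the moment at which its call begins. There is no depth.
- bot.close_job(): hands the job in; it is judged then, once.
Trained networks look in a picture, given as the dict that the camera call returned (one of the last four; its "shot" number tells which), for a name from the list of things; names that differ only in an ending like _2 or _b are one class to them, and where a whole thing is asked for, a point or a joint stands for the part that bears it (a point fixed in the world has none). Each returns a list of dicts, best first, with "score" (0 to 1); they miss things now and then, are a little off and sometimes report something else, mostly with a low value. They report only what shows in the picture. A call takes as long as a camera call. They do not tell look-alikes from the thing itself.
- viewer.recognise(target, picture): "centre" ([column, row] in pixels, amid what is visible of it).
- viewer.cut_out(target, picture): "pixels" (480x640 bool, what is visible of it) and "centre" ([column, row] in pixels, amid what is visible of it).
The state is a dict: "time": time; "joint_positions": joint angles; "dq": joint speeds; "tau": joint torques, N m; "tool_pos": TCP position; "tcp_rot": TCP orientation; "contact_force": force on the tool from outside, world axes, zero at the start; "moment": the same for the moment, N m; "grip_width": finger opening in mm; "finger_force": force on a finger pad.
Only numpy, scipy, OpenCV 4.12 (cv2) and the standard library are available. Lean on these libraries where they do the work, as an engineer would, in place of code of your own. Each camera call takes 0.05 s, during which the arm holds its last target. There are 200 camera calls.

## Working session

There is one attempt and no reset: what is moved stays moved. The work goes in short steps, Python scripts to look and compute and a shell command to move; the robot and the scene stay as the last step left them, time stands still between calls to the robot, and variables do not carry over. Pictures are saved under pics/ and viewed, at most 10 in all, crops included, and the job is handed in when it is done.

```bash
mkdir -p pics; cat > h.py <<'E'
import numpy as np, cv2
from scipy.spatial.transform import Rotation as R
from plant import bot, viewer
def cam(p):
    f=240/np.tan(np.radians(p["fov_y"]/2)); K=np.array([[f,0,p["cx"]],[0,f,p["cy"]],[0,0,1.]])
    return K,np.array(p["dist_coeffs"],float),np.array(p["T"],float)
def proj(p,X):
    K,d,T=cam(p); Ti=np.linalg.inv(T)
    return cv2.projectPoints(np.array(X,float).reshape(-1,1,3),cv2.Rodrigues(Ti[:3,:3])[0],Ti[:3,3],K,d)[0][:,0]
def ray(p,uv):
    K,d,T=cam(p); q=cv2.undistortPoints(np.array(uv,float).reshape(1,1,2),K,d)[0,0]
    return T[:3,3],T[:3,:3]@np.array([q[0],q[1],1.])
def onplane(p,uv,n,c):
    o,v=ray(p,uv); n=np.array(n,float); return o+v*(n@(np.array(c)-o))/(n@v)
def save(p,name,box=None,s=1):
    im=p["frame"][:,:,::-1]
    if box: im=im[box[1]:box[3],box[0]:box[2]]
    cv2.imwrite("pics/"+name,cv2.resize(im,None,fx=s,fy=s,interpolation=cv2.INTER_CUBIC))
E
python3 - <<'E'
from h import *
for n in("scene","top"):
    p=viewer.capture(n); save(p,n+"0.png"); print(n,np.round(p["T"],3).tolist(),p["fov_y"])
    for t in["fixture","board","clamp_arm","clamp_handle","handle_end","handle_pivot","knob_axis","selector","pointer","marker_ring","marker","multimeter","spray_bottle"]:
        print(t,[(np.round(r["centre"]).tolist(),round(r["score"],2)) for r in viewer.recognise(t,p)[:3]])
o=bot.get_obs();print(o["tool_pos"],o["tcp_rot"],o["time"])
E
```

```text
scene [[0.163, 0.775, -0.61, 1203.415], [0.987, -0.124, 0.107, -177.437], [0.008, -0.619, -0.785, 1093.369], [0.0, 0.0, 0.0, 1.0]] 54.38349986037161
fixture [([297.0, 351.0], 0.96)]
board [([284.0, 333.0], 0.96), ([451.0, 272.0], 0.9), ([224.0, 229.0], 0.85)]
clamp_arm [([334.0, 293.0], 0.67)]
clamp_handle [([342.0, 293.0], 0.74)]
handle_end [([341.0, 290.0], 0.64)]
handle_pivot [([344.0, 293.0], 0.59)]
knob_axis [([266.0, 302.0], 0.55)]
selector [([254.0, 303.0], 0.78)]
pointer [([253.0, 304.0], 0.87), ([331.0, 296.0], 0.26)]
marker_ring [([254.0, 318.0], 0.66)]
marker [([258.0, 314.0], 0.7)]
multimeter [([359.0, 233.0], 0.75), ([265.0, 304.0], 0.56), ([344.0, 294.0], 0.25)]
spray_bottle [([402.0, 275.0], 0.56)]
top [[0.028, -0.998, 0.058, 454.572], [-0.999, -0.027, 0.024, -72.745], [-0.022, -0.058, -0.998, 1192.577], [0.0, 0.0, 0.0, 1.0]] 49.42281981770769
fixture [([369.0, 194.0], 0.61), ([520.0, 248.0], 0.58)]
board [([149.0, 247.0], 0.81), ([433.0, 367.0], 0.78), ([378.0, 163.0], 0.74)]
clamp_arm [([335.0, 173.0], 0.59)]
clamp_handle [([309.0, 175.0], 0.84)]
handle_end [([309.0, 175.0], 0.65), ([408.0, 214.0], 0.52), ([378.0, 277.0], 0.46)]
handle_pivot [([307.0, 178.0], 0.66)]
knob_axis [([385.0, 220.0], 0.92)]
selector [([408.0, 215.0], 0.82)]
pointer [([405.0, 216.0], 0.74), ([308.0, 172.0], 0.64)]
marker_ring [([400.0, 202.0], 0.72), ([373.0, 279.0], 0.23)]
marker [([401.0, 206.0], 0.7)]
multimeter [([257.0, 299.0], 0.65)]
spray_bottle [([221.0, 226.0], 0.71), ([258.0, 299.0], 0.29)]
[159.53307916 500.18970011 190.73091027] [3.14151139e+00 2.26217824e-05 2.83281678e+00] 1.4
```

View pics/scene0.png

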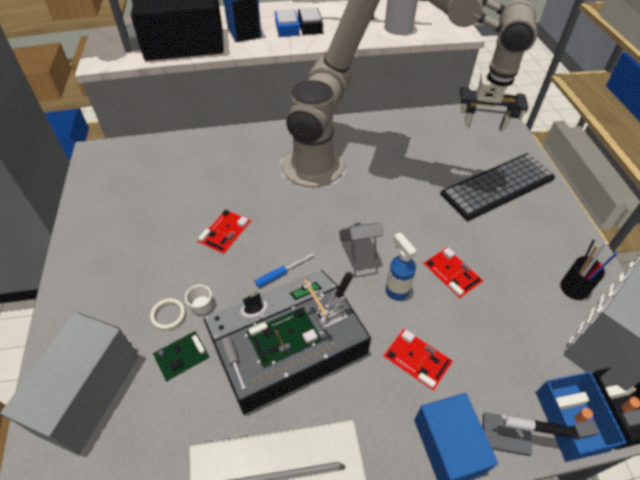

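View pics/top0.png

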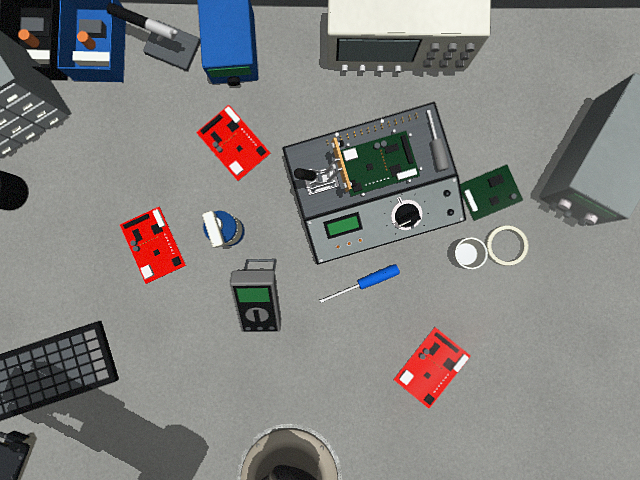

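Scene: fixture with green board in its clamp at about (295,345); top view at about (375,180). The clamp handle is at (345,285) in scene and (305,175) in top; knob at (254,303) in scene and (407,214) in top. Possible mix-ups: red boards at (233,142), (153,245) and (433,367) in top, spare green board at (492,192), and the multimeter dial at (257,315). I choose the green board, clamp and knob on the black fixture, and check this in a crop.

```bash
cat > fit.py <<'E'
from h import *
from scipy.optimize import least_squares
L=np.array([[125,170,95],[125,-170,95],[-135,-170,50.7],[-135,170,50.7]])
def W(P,q): c,s=np.cos(q[2]),np.sin(q[2]); return np.array(P,float)@np.array([[c,s,0],[-s,c,0],[0,0,1]])+[q[0],q[1],0]
def fit(p,uv): return least_squares(lambda q:(proj(p,W(L,q))-uv).ravel(),[650,-140,.28])
E
python3 - <<'E'
from fit import *
p=viewer.capture("top"); save(p,"topc.png",(275,90,475,275),3)
s=fit(p,[[283,148],[435,102],[465,220],[317,263]]);print(s.x,s.fun)
q=s.x
for n,P in dict(knob=[-87.5,-45,73],armpiv=[30,92,125]).items(): print(n,W([P],q),proj(p,W([P],q)))
E
```

```text
[ 6.51327481e+02 -1.69552764e+02  3.12987727e-01] [-1.28071472 -1.05050283  0.45594162 -0.8099251   1.33922395  0.46501359
 -0.54022704  1.39955529]
knob [[ 581.93403244 -239.3080455    73.        ]] [[406.15305092 214.78755303]]
armpiv [[651.54298051 -72.78524121 125.        ]] [[329.51072003 176.43930336]]
```

View pics/topc.png

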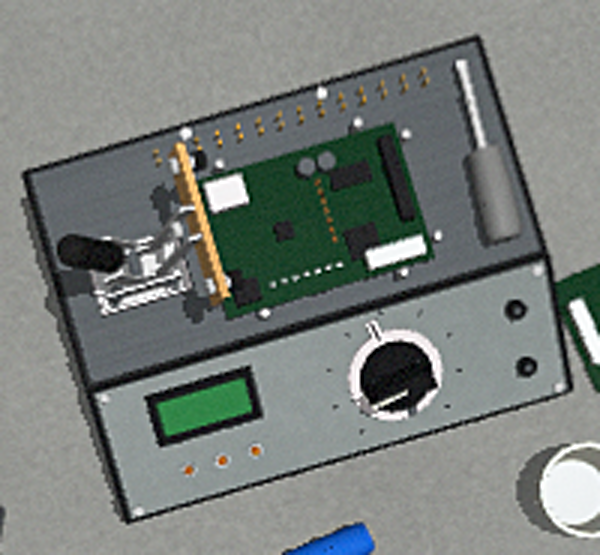

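The crop shows the green board under the orange clamp bar, the black handle grip at crop (90,252) and the knob at (400,375). The lug is at (373,328), i.e. pixel (399.3,199.3). The knob's white line runs towards the lower left at (372,408).

```bash
python3 - <<'E'
from fit import *
p=viewer.capture("top"); r=viewer.capture("scene")
a=cv2.resize(p["frame"][190:240,380:440],None,fx=7,fy=7,interpolation=cv2.INTER_CUBIC)
b=cv2.resize(r["frame"][283:325,228:285],None,fx=6.6,fy=6.6,interpolation=cv2.INTER_CUBIC)[:350]
b=np.pad(b,((0,350-len(b)),(0,0),(0,0)))
m=np.hstack([a,b])[:,:800]; cv2.imwrite("pics/knob.png",cv2.convertScaleAbs(m[:,:,::-1],alpha=1.3))
q=[651.3,-169.6,.313]
c,s=np.cos(np.radians(25)),np.sin(np.radians(25))
U=np.array([c,0,s]);V=np.array([0,1,0]);N=np.array([-s,0,c]);K=np.array([-87.5,-45,73])
Q=R.from_euler('z',q[2]).as_matrix()
def ang(uv,h):
    X=onplane(p,uv,Q@N,W([K+N*h],q)[0]); d=Q.T@(X-W([K],q)[0]); return np.degrees(np.arctan2(d@V,d@U)),d@U,d@V
print(ang([399.3,199.3],5.5))
for h in(10,40): print(h,ang([275+372/3,90+409/3],h),ang([275+409/3,90+391/3],h))
for t in("pointer","marker","selector","marker_ring"):
  for rr in viewer.recognise(t,p)[:1]: print(t,rr["centre"],ang(rr["centre"],10))
# handle check in both cams
e=W([[30,92+18+125*np.sin(.3665),125+10+125*np.cos(.3665)],[30,110,135]],q)
print(e,proj(p,e),proj(r,e),proj(r,W(L,q)))
E
```

```text
(np.float64(11.485262175523564), np.float64(40.227027882402616), np.float64(8.17350624017502))
10 (np.float64(127.25412726383294), np.float64(-16.865992377848414), np.float64(22.17659019955718)) (np.float64(-151.43073741780995), np.float64(-11.592122571196997), np.float64(-6.312165321280698))
40 (np.float64(99.3457396233163), np.float64(-4.4878058893678725), np.float64(27.268879478610582)) (np.float64(-31.862051790441694), np.float64(0.633079825436366), np.float64(-0.39347596960584086))
pointer [406.4, 215.3] (np.float64(31.654006265542108), np.float64(2.685652735055822), np.float64(1.6557161716652775))
marker [398.9, 207.0] (np.float64(27.572427457822428), np.float64(25.54514257091268), np.float64(13.339028814964278))
selector [407.6, 215.0] (np.float64(-20.662177353560224), np.float64(2.5700837117119923), np.float64(-0.9692153551400059))
marker_ring [398.8, 203.2] (np.float64(19.2470978888656), np.float64(33.79174432092216), np.float64(11.798685100277703))
[[632.17921729 -13.08960505 251.69841082]
 [645.97185468 -55.70702011 135.        ]] [[296.79911123 173.47868947]
 [321.10876104 178.05206038]] [[349.49014029 271.97963726]
 [330.28644039 307.31520768]] [[371.07790544 336.82433156]
 [236.62881801 400.76387674]
 [201.94381398 317.41556956]
 [320.60960552 268.10484755]]
```

View pics/knob.png

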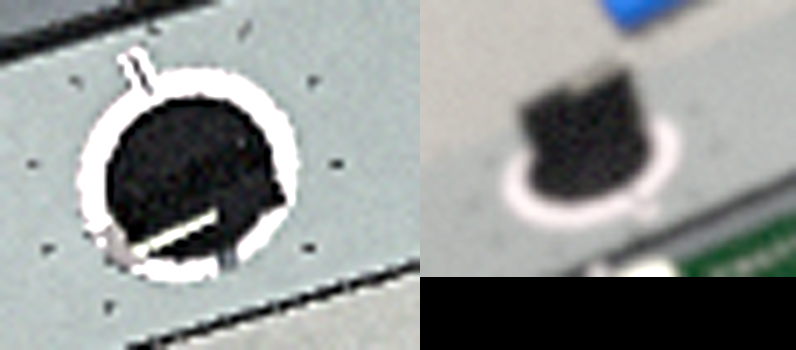

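The knob's line starts at the axis and ends at about 100° (left of up-slope), and the lug is at about 11.5°, so the knob needs about -88°. I go above the clamp first: up, then straight across, fingers shut.

```bash
h="python3 -m handwheel"
python3 -m handwheel '0 0 -0.9 0 0 0 -1;0 0 -0.9 0 0 0 -1;0 0 -0.9 0 0 0 -1;0 0 -0.9 0 0 0 -1' | tail -3
for i in 1 2 3 4 5 6; do python3 -m handwheel '-0.4 -0.24 0 0 0 0 -1;-0.75 -0.45 0 0 0 0 -1;-0.9 -0.54 -0.03 0 0 0 -1;-0.9 -0.54 -0.03 0 0 0 -1' | tail -1; done
python3 -m handwheel '-0.4 -0.24 0 0 0 0 -1;-0.75 -0.45 0 0 0 0 -1;-0.9 -0.54 0 0 0 0 -1;-0.9 -0.54 0 0 0 0 -1'
python3 -m handwheel '0 0 0 0 0 0.3 -1;0 0 0 0 0 0.3 -1;0 0 0 0 0 0.3 -1;0 0 0 0 0 0.3 -1;0 0 0 0 0 0.3 -1;0 0 0 0 0 0.3 -1;0 0 0 0 0 0.3 -1;0 0 0 0 0 0.3 -1'
cat > st.py <<'E'
from fit import *
q=[651.3,-169.6,.313]; Q=R.from_euler('z',q[2]).as_matrix()
o=bot.get_obs(); T=R.from_euler('xyz',o["tcp_rot"]).as_matrix()
def F(): return Q.T@(o["tool_pos"]-[q[0],q[1],0])
if __name__=="__main__":
    print("t",o["time"],"fix pos",F().round(1),"tool axes in fixture",(Q.T@T).round(3).tolist(),"f",(Q.T@o["contact_force"]).round(1),"q",np.round(o["joint_positions"],2),"w",o["grip_width"])
E
python3 st.py
```

```text
contact_force: [-0.1, 0.4, -0.3]
grip_width: 69.6
finger_force: 0.0
finger_force: 0.0
finger_force: 0.0
finger_force: 0.0
finger_force: 0.0
finger_force: 0.0
finger_force: 0.0
time: 4.42
tool_pos: [646.2, -52.1, 296.1]
tcp_rot: [-3.141, -0.003, 2.831]
contact_force: [0.7, 0.1, 0.3]
grip_width: 0.4
finger_force: 0.0
time: 5.08
tool_pos: [644.0, -47.7, 298.5]
tcp_rot: [-3.141, -0.002, 1.886]
contact_force: [0.4, -0.5, 0.6]
grip_width: 0.4
finger_force: 0.0
t 5.0833 fix pos [ 30.6 118.2 298.5] tool axes in fixture [[-0.003, 1.0, -0.0], [1.0, 0.003, 0.002], [0.002, -0.0, -1.0]] f [ 0.2 -0.5  0.6] q [-0.19  0.54  0.92  0.    1.68 -0.51] w 0.3525830209271436
```

```bash
python3 -m handwheel '-0.08 0 0.3 0 0 0 -1;-0.08 0 0.6 0 0 0 -1;-0.08 0 0.66 0 0 0 -1;-0.08 0 0.66 0 0 0 -1;-0.08 0 0.66 0 0 0 -1'
python3 st.py
python3 -m handwheel '0.16 0 0.03 0 0 0 -1;0.28 0 0.06 0 0 0 -1;0.41 0 0.1 0 0 0 -1;0.5 0 0.19 0 0 0 -1;0.59 0 0.28 0 0 0 -1;0.63 0 0.38 0 0 0 -1;0.65 0 0.48 0 0 0 -1;0.65 0 0.48 0 0 0 -1'
python3 st.py
python3 - <<'E'
from h import *
p=viewer.capture("scene"); save(p,"push.png",(230,200,430,380),3)
E
```

```text
time: 5.5
tool_pos: [647.4, -57.2, 233.8]
tcp_rot: [3.141, -0.0, 1.892]
contact_force: [-0.3, 0.3, 0.4]
grip_width: 0.8
finger_force: 0.0
t 5.5 fix pos [ 30.9 108.2 233.8] tool axes in fixture [[-0.008, 1.0, 0.001], [1.0, 0.008, 0.0], [0.0, 0.001, -1.0]] f [-0.2  0.4  0.4] q [-0.21  0.56  1.06  0.    1.52 -0.53] w 0.7656219662480451
time: 6.17
tool_pos: [627.2, 4.9, 187.2]
tcp_rot: [3.137, 0.001, 1.893]
contact_force: [0.4, -0.3, -1.5]
grip_width: 0.4
finger_force: 0.2
t 6.1667 fix pos [ 30.8 173.4 187.2] tool axes in fixture [[-0.009, 1.0, 0.004], [1.0, 0.009, -0.001], [-0.001, 0.004, -1.0]] f [ 0.3 -0.4 -1.5] q [-0.11  0.53  1.23  0.    1.38 -0.44] w 0.4073868548069999
```

View pics/push.png

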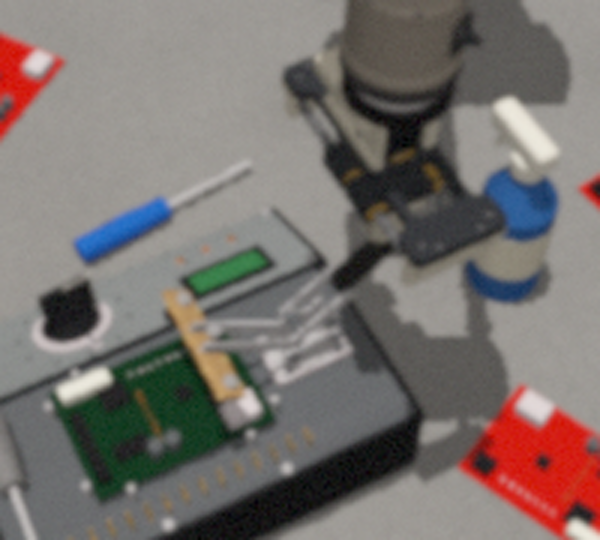

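The handle (grip at crop (355,265)) is well over and the arm bar is swinging down onto the board; the spray bottle (525,240) is clear. I press on down.

```bash
python3 -m handwheel '0.02 0 0.08 0 0 0 -1;0.02 0 0.16 0 0 0 -1;0.02 0 0.22 0 0 0 -1;0.02 0 0.27 0 0 0 -1;0.02 0 0.31 0 0 0 -1'
python3 -m handwheel '0 0 0.03 0 0 0 -1;0 0 0.05 0 0 0 -1;0 0 0.05 0 0 0 -1'
python3 st.py
```

```text
time: 6.63
tool_pos: [625.7, 4.5, 152.0]
tcp_rot: [-3.139, -0.001, 1.89]
contact_force: [-0.3, -0.4, -0.2]
grip_width: 0.5
finger_force: 0.0
time: 6.88
tool_pos: [626.1, 4.5, 148.0]
tcp_rot: [-3.141, -0.001, 1.89]
contact_force: [-0.3, 0.7, 0.1]
grip_width: 0.3
finger_force: 0.0
t 6.8833 fix pos [ 29.6 173.4 148. ] tool axes in fixture [[-0.006, 1.0, -0.001], [1.0, 0.006, 0.001], [0.001, -0.001, -1.0]] f [-0.1  0.7  0.1] q [-0.12  0.56  1.29  0.    1.29 -0.43] w 0.3151610741325744
```

```bash
python3 - <<'E'
from h import *
p=viewer.capture("scene"); q=viewer.capture("top")
a=cv2.resize(p["frame"][240:350,290:400],(400,400),interpolation=cv2.INTER_CUBIC);b=cv2.resize(q["frame"][110:240,240:370],(400,400),interpolation=cv2.INTER_CUBIC)
cv2.imwrite("pics/lock.png",np.hstack([a,b])[:,:,::-1])
E
```

```text
(no output)
```

View pics/lock.png

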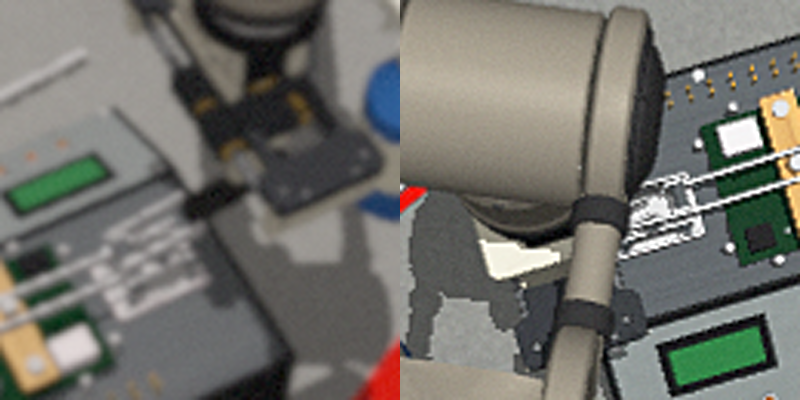

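The handle is nearly level under the fingers (grip at crop (215,195)) and the bar lies at the board. There is no force yet, so I keep pressing in small steps.

```bash
for i in 1 2 3; do python3 -m handwheel '0 0 0.02 0 0 0 -1;0 0 0.03 0 0 0 -1;0 0 0.03 0 0 0 -1' | egrep 'pos|contact'; done
```

```text
tool_pos: [626.2, 4.6, 145.6]
contact_force: [0.4, -0.2, 0.8]
tool_pos: [626.2, 4.7, 142.4]
contact_force: [-0.7, -0.6, 0.5]
tool_pos: [626.1, 4.6, 139.4]
contact_force: [-0.6, -0.6, -0.1]
```

```bash
python3 -m handwheel '0 0 -0.1 0 0 0 -1;0 0 -0.2 0 0 0 -1' | egrep 'pos|contact'
python3 -m handwheel '0 0 -0.3 0 0 0 -1;0 0 -0.6 0 0 0 -1;0 0 -0.9 0 0 0 -1;0 0 -0.9 0 0 0 -1' | egrep 'pos|contact'
python3 -m handwheel '-0.3 -0.3 0 0 0 0 -1;-0.6 -0.6 0 0 0 0 -1;-0.9 -0.9 0 0 0 0 -1;-0.9 -0.9 0 0 0 0 -1;-0.9 -0.9 0 0 0 0 -1' | egrep 'pos|contact'
python3 - <<'E'
from h import *
p=viewer.capture("scene"); q=viewer.capture("top")
a=cv2.resize(p["frame"][240:350,290:400],(400,400),interpolation=cv2.INTER_CUBIC);b=cv2.resize(q["frame"][110:240,240:370],(400,400),interpolation=cv2.INTER_CUBIC)
cv2.imwrite("pics/lock2.png",np.hstack([a,b])[:,:,::-1])
E
```

```text
tool_pos: [626.0, 4.7, 160.1]
contact_force: [1.0, 0.2, 0.1]
tool_pos: [629.1, 4.4, 258.4]
contact_force: [0.6, 0.6, 1.0]
tool_pos: [568.6, -111.2, 251.0]
contact_force: [-0.1, -0.4, -0.3]
```

View pics/lock2.png

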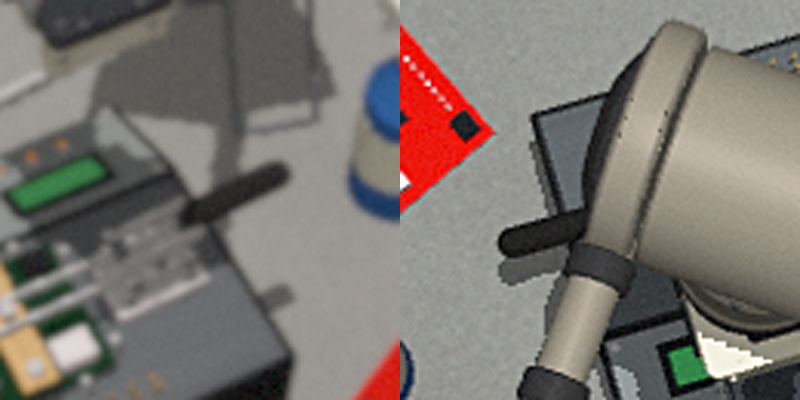

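The handle is down and about level, its end at scene pixel (367.5,287.5) and top pixel (275.5,189). I triangulate to see whether it is past centre.

```bash
cat > tri.py <<'E'
from st import *
def tri(c):
    A=np.zeros((3,3));b=np.zeros(3)
    for p,uv in c:
        o_,v=ray(p,uv); v=v/np.linalg.norm(v); M=np.eye(3)-np.outer(v,v); A+=M;b+=M@o_
    return np.linalg.solve(A,b)
E
python3 - <<'E'
from tri import *
p=viewer.capture("scene"); r=viewer.capture("top")
X=tri([(p,[367,288]),(r,[276,188.7])]); print(Q.T@(X-[q[0],q[1],0]), proj(p,[X]),proj(r,[X]))
for th in(20,10,3,0,-3):
    t=np.radians(th); E=W([[30,88+120*np.cos(t),150+120*np.sin(t)]],q); print(th,proj(p,E),proj(r,E))
E
```

```text
[ 32.50571484 205.4238506  155.06484986] [[366.17552858 288.05679346]] [[275.0329     188.50148127]]
20 [[365.20427074 279.57290229]] [[275.85212672 186.08510846]]
10 [[366.46819496 283.49987717]] [[274.22524076 188.53994256]]
3 [[366.54981703 286.61038101]] [[274.16493064 189.93429652]]
0 [[366.38752357 288.0194935 ]] [[274.40157998 190.44683626]]
-3 [[366.10959103 289.46831291]] [[274.79095443 190.90755561]]
```

```bash
python3 -m handwheel '0.3 0.3 0 0 0 0 -1;0.6 0.6 0 0 0 0 -1;0.9 0.9 0 0 0 0 -1;0.9 0.9 0 0 0 0 -1;0.9 0.9 0 0 0 0 -1' | egrep 'pos|contact'
python3 -m handwheel '0.2 0 0.3 0 0 0 -1;0.2 0 0.6 0 0 0 -1;0.2 0 0.8 0 0 0 -1;0.2 0 0.8 0 0 0 -1' | egrep 'pos|contact'
python3 -m handwheel '0 0 0.05 0 0 0 -1;0 0 0.05 0 0 0 -1' | egrep 'pos|contact'
python3 st.py
python3 - <<'E'
from st import *
p=viewer.capture("scene"); r=viewer.capture("top"); save(p,"press.png",(310,230,410,330),6)
X=o["tool_pos"]; print(proj(p,[X]),proj(r,[X]))
E
```

```text
tool_pos: [627.1, 8.7, 248.9]
contact_force: [-0.9, -0.2, -0.8]
tool_pos: [617.0, 23.9, 165.0]
contact_force: [0.1, -0.4, -0.9]
tool_pos: [620.5, 23.2, 165.5]
contact_force: [0.0, -0.0, -0.1]
t 9.7667 fix pos [ 30.1 192.9 165.5] tool axes in fixture [[-0.006, 1.0, 0.001], [1.0, 0.006, -0.001], [-0.001, 0.001, -1.0]] f [ 0.  -0.  -0.1] q [-0.09  0.54  1.28 -0.    1.32 -0.41] w 0.9143784668650216
[[361.48844386 286.91536303]] [[280.88510251 187.0466505 ]]
```

View pics/press.png

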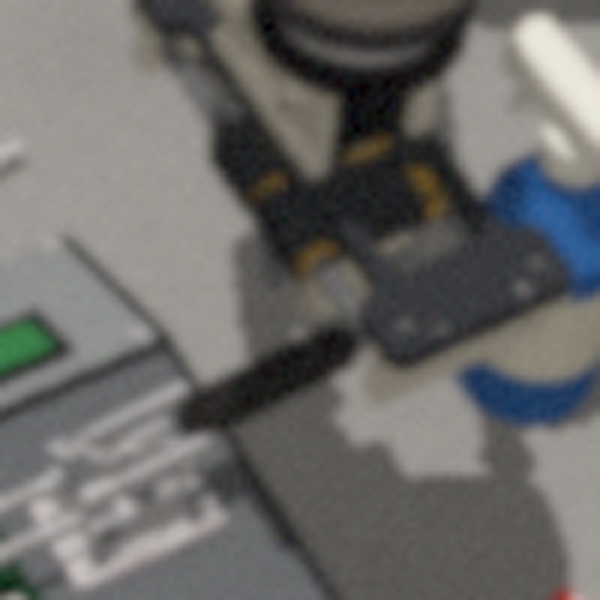

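```bash
python3 - <<'E'
from tri import *
p=viewer.capture("scene")
for dx,dz in((0,0),(0,50),(19,0),(-19,0),(19,50),(-19,50),(95,66),(-95,66)):
    print(dx,dz,((proj(p,[o["tool_pos"]+Q@[dx,0,dz]])[0]-[310,230])*6).round())
E
python3 -m handwheel '0 0 -0.4 0 0 0 -1;0 0 -0.8 0 0 0 -1;0 0 -0.8 0 0 0 -1' | egrep 'pos|contact'
for i in 1 2; do python3 -m handwheel '0 -0.4 0 0 0 0 -1;0 -0.8 0 0 0 0 -1;0 -0.9 0 0 0 0 -1;0 -0.9 0 0 0 0 -1' | egrep 'pos|contact'; done
python3 - <<'E'
from tri import *
p=viewer.capture("scene"); r=viewer.capture("top")
a=cv2.resize(p["frame"][260:330,320:390],(400,400),interpolation=cv2.INTER_CUBIC);b=cv2.resize(r["frame"][140:220,260:340],(400,400),interpolation=cv2.INTER_CUBIC)
cv2.imwrite("pics/lock3.png",np.hstack([a,b])[:,:,::-1])
for c,n in((p,"s"),(r,"t")):
    for g in viewer.cut_out("clamp_handle",c)[:2]:
        ys,xs=np.nonzero(g["pixels"]); print(n,g["score"],g["centre"],xs.min(),xs.max(),ys.min(),ys.max(),len(xs))
    for x in("handle_end","handle_pivot"): print(x,[(g["centre"],g["score"]) for g in viewer.recognise(x,c)])
E
```

```text
0 0 [309. 341.]
0 50 [319. 269.]
19 0 [334. 377.]
-19 0 [285. 305.]
19 50 [345. 306.]
-19 50 [294. 233.]
95 66 [457. 438.]
-95 66 [200.  69.]
tool_pos: [623.7, 23.2, 254.7]
contact_force: [-0.3, -0.2, 1.2]
tool_pos: [532.8, -5.4, 246.4]
contact_force: [1.4, -0.0, -0.0]
tool_pos: [448.7, -33.5, 246.1]
contact_force: [1.0, -0.1, 0.2]
s 0.84 [346.6, 300.0] 323 370 284 315 492
handle_end [([350.2, 295.5], 0.65), ([181.7, 356.4], 0.35)]
handle_pivot [([349.3, 298.6], 0.61)]
t 0.97 [297.3, 182.3] 272 326 169 193 491
handle_end [([298.4, 183.0], 0.61)]
handle_pivot [([291.5, 184.1], 0.58)]
```

View pics/lock3.png

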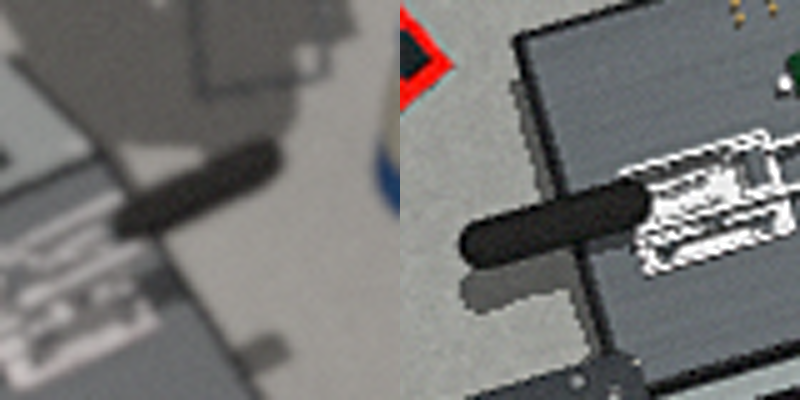

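Both views clear: the grip runs from scene (342,299) to (366.5,287.7), top (308,180) to (276,188.6). I triangulate both ends.

```bash
python3 - <<'E'
from tri import *
p=viewer.capture("scene"); r=viewer.capture("top")
f=lambda X:(Q.T@(X-[q[0],q[1],0])).round(1)
print(f(tri([(p,[366.4,287.7]),(r,[276,188.6])])),f(tri([(p,[341.9,298.9]),(r,[308,180])])))
# silhouette fit of handle angle: axis points d=44..125 at x=30, pivot (88,150)
for n,c in(("s",p),("t",r)):
    g=viewer.cut_out("clamp_handle",c)[0]["pixels"]; dark=(c["frame"].max(2)<60)&cv2.dilate(g.astype(np.uint8),np.ones((5,5))).astype(bool)
    ys,xs=np.nonzero(dark); P=np.c_[xs,ys].astype(float); m=P.mean(0); w,v=np.linalg.eigh(np.cov((P-m).T)); d=v[:,1]; t=(P-m)@d
    print(n,m,len(P),"ends",m+d*t.min(),m+d*t.max(),"slope",np.degrees(np.arctan2(-d[1],d[0])))
    for th in(15,10,5,0,-3):
        a=np.radians(th); E=proj(c,W([[30,88+k*np.cos(a),150+k*np.sin(a)] for k in(44,84.5,125)],q)); e=E[2]-E[0]; print(th,E.round(1).tolist(),np.degrees(np.arctan2(-e[1],e[0])))
E
```

```text
[ 32.1 204.7 156.4] [ 31.1 138.3 153.4]
s [354.3919598  293.05527638] 199 ends [367.74833988 286.4881663 ] [340.44805313 299.91126352] slope -153.81742137252473
15 [[338.3, 298.1], [353.1, 289.2], [367.8, 280.4]] 30.920184271113406
10 [[338.5, 298.8], [353.5, 290.6], [368.3, 282.5]] 28.66040453152022
5 [[338.7, 299.5], [353.7, 292.1], [368.4, 284.8]] 26.36739179900066
0 [[338.7, 300.4], [353.6, 293.7], [368.2, 287.2]] 24.011989477577888
-3 [[338.6, 300.9], [353.4, 294.7], [367.9, 288.7]] 22.555704237150184
t [292.13285024 184.1763285 ] 414 ends [325.3481859 174.7511522] [271.97090803 189.89747676] slope -164.15819076708314
15 [[311.1, 178.6], [291.9, 183.2], [272.4, 188.0]] -166.37328464456806
10 [[310.8, 179.0], [291.4, 184.1], [271.8, 189.2]] -165.41386466148353
5 [[310.6, 179.4], [291.2, 184.8], [271.7, 190.2]] -164.49268563435513
0 [[310.6, 179.8], [291.3, 185.5], [272.0, 191.1]] -163.59455703557984
-3 [[310.6, 180.0], [291.5, 185.8], [272.4, 191.6]] -163.0609858097224
```

The handle is at about +3°, so just short of centre: not locked. I press again near its end, watching force at every step.

```bash
for i in 1 2; do python3 -m handwheel '0 0.4 0 0 0 0 -1;0 0.8 0 0 0 0 -1;0 0.9 0 0 0 0 -1;0 0.9 0 0 0 0 -1' | egrep 'pos|contact'; done
python3 st.py
python3 -m handwheel '0 0 0.3 0 0 0 -1;0 0 0.6 0 0 0 -1;0 0 0.8 0 0 0 -1;0 0 0.8 0 0 0 -1' | egrep 'pos|contact'
for i in 1 2 3 4 5 6; do python3 -m handwheel '0 0 0.04 0 0 0 -1;0 0 0.04 0 0 0 -1' | egrep 'pos|contact'; done
python3 st.py
```

```text
tool_pos: [536.5, -3.8, 243.6]
contact_force: [-0.2, -1.1, -1.1]
tool_pos: [621.0, 24.1, 243.3]
contact_force: [-1.0, 0.8, -0.3]
t 12.1 fix pos [ 30.8 193.6 243.3] tool axes in fixture [[-0.008, 1.0, -0.001], [1.0, 0.008, 0.001], [0.001, -0.001, -1.0]] f [-0.7  1.1 -0.3] q [-0.08  0.5   1.14  0.    1.51 -0.41] w 0.39264740320442665
tool_pos: [615.9, 23.2, 160.5]
contact_force: [-0.1, -0.1, -0.3]
tool_pos: [620.0, 23.2, 162.1]
contact_force: [-1.1, 0.5, 0.3]
tool_pos: [620.4, 23.4, 157.8]
contact_force: [-0.3, -0.6, 0.7]
tool_pos: [619.9, 23.6, 152.6]
contact_force: [-0.4, -0.5, -0.3]
tool_pos: [619.7, 23.7, 148.0]
contact_force: [-0.4, 0.5, 0.1]
tool_pos: [619.7, 23.6, 143.9]
contact_force: [-0.0, 0.1, -0.2]
tool_pos: [619.7, 23.7, 139.9]
contact_force: [-0.1, 0.4, -0.5]
t 13.4333 fix pos [ 29.4 193.6 139.9] tool axes in fixture [[-0.007, 1.0, -0.001], [1.0, 0.007, 0.0], [0.001, -0.001, -1.0]] f [ 0.   0.4 -0.5] q [-0.09  0.56  1.32  0.    1.27 -0.4 ] w 0.019424172762401156
```

No contact where the handle should be, so there is a sideways offset. I feel for it gently in +x.

```bash
for i in 1 2 3 4 5 6; do python3 -m handwheel '0 0.03 0 0 0 0 -1;0 0.03 0 0 0 0 -1' | egrep 'contact'; done; python3 st.py
python3 - <<'E'
from tri import *
p=viewer.capture("scene"); print(viewer.cut_out("clamp_handle",p)[0]["centre"])
m=viewer.cut_out("clamp_handle",p)[0]["pixels"]
ys,xs=np.nonzero(m);print(xs.min(),xs.max(),ys.min(),ys.max(),len(xs))
print(proj(p,[o["tool_pos"]]))
cv2.imwrite("pics/probe.png",cv2.resize(p["frame"][240:340,310:410,::-1],(600,600),interpolation=cv2.INTER_CUBIC))
E
```

```text
contact_force: [0.2, 0.7, 0.0]
contact_force: [1.0, 0.4, 0.1]
contact_force: [-0.3, 0.3, 1.0]
contact_force: [-0.4, -0.0, -0.1]
contact_force: [-0.5, 1.1, 1.0]
contact_force: [-0.5, -0.5, -0.6]
t 14.4333 fix pos [ 48.2 193.6 140.7] tool axes in fixture [[-0.007, 1.0, 0.0], [1.0, 0.007, 0.0], [0.0, 0.0, -1.0]] f [-0.7 -0.3 -0.6] q [-0.07  0.59  1.26  0.    1.29 -0.39] w 0.19605874328615722
[342.4, 299.2]
323 362 288 314 355
[[364.74527798 298.13808596]]
```

View pics/probe.png

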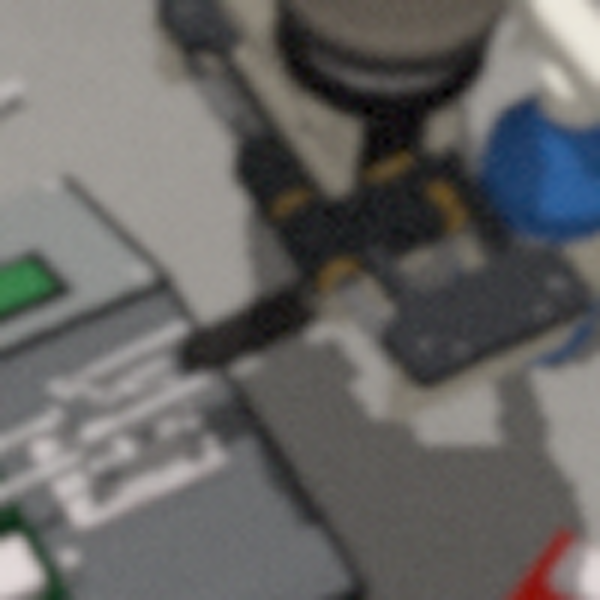

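The fingertips (about crop (325,325)) show above the FK projection (328,349), so they seem to stop some way short of the stated TCP; the handle grip (240,330) is still just below them. I check clearance to the bottle and multimeter, then press lower, in steps.

```bash
python3 -m handwheel '0 0 -0.4 0 0 0 -1;0 0 -0.4 0 0 0 -1;-0.1 -0.18 -0.4 0 0 0 -1;-0.1 -0.18 -0.4 0 0 0 -1;-0.1 -0.18 -0.4 0 0 0 -1' | egrep 'pos|contact'
python3 - <<'E'
from tri import *
p=viewer.capture("scene"); r=viewer.capture("top")
for t,h in(("spray_bottle",110),("multimeter",90)):
    a=viewer.recognise(t,p);b=viewer.recognise(t,r)
    print(t,[(x["centre"],round(x["score"],2)) for x in a[:2]],[(x["centre"],round(x["score"],2)) for x in b[:2]])
for t,uv in(("spray",[222,228]),("mm",[257,295])):
  for h in(0,100,200): print(t,h,(Q.T@(onplane(r,uv,[0,0,1],[0,0,h])-[q[0],q[1],0])).round())
E
python3 st.py
```

```text
tool_pos: [623.1, 13.7, 181.3]
contact_force: [1.0, 0.2, -0.1]
spray_bottle [([405.3, 268.5], 0.72)] [([226.1, 223.4], 0.75), ([408.3, 214.9], 0.68)]
multimeter [] [([277.3, 324.7], 0.59), ([522.0, 241.5], 0.38)]
spray 0 [  8. 356.   0.]
spray 100 [ -6. 339. 100.]
spray 200 [-20. 322. 200.]
mm 0 [-163.  321.    0.]
mm 100 [-162.  306.  100.]
mm 200 [-162.  292.  200.]
t 15.3 fix pos [ 30.1 183.7 180.5] tool axes in fixture [[-0.007, 1.0, -0.0], [1.0, 0.007, 0.0], [0.0, -0.0, -1.0]] f [ 0.7  0.3 -0.6] q [-0.1   0.53  1.25  0.    1.36 -0.42] w 0.32015200456323134
```

Clear on all sides. Pressing down stepwise.

```bash
python3 -m handwheel '0 0 0.2 0 0 0 -1;0 0 0.38 0 0 0 -1;0 0 0.38 0 0 0 -1' | egrep 'pos|contact'
for i in 1 2 3 4 5; do python3 -m handwheel '0 0 0.04 0 0 0 -1;0 0 0.04 0 0 0 -1' | egrep 'pos|contact'; done
```

```text
tool_pos: [621.2, 14.5, 138.9]
contact_force: [-0.1, 0.4, -1.2]
tool_pos: [623.4, 14.2, 138.8]
contact_force: [-0.5, 0.0, 0.7]
tool_pos: [623.5, 14.1, 135.0]
contact_force: [0.3, -0.3, -0.7]
tool_pos: [623.1, 14.1, 130.4]
contact_force: [-0.3, -0.5, -0.4]
tool_pos: [622.9, 14.1, 126.1]
contact_force: [-1.0, 0.2, -0.4]
tool_pos: [622.8, 14.1, 121.9]
contact_force: [-0.0, 0.7, -0.2]
```

```bash
cat > hm.py <<'E'
from tri import *
p=viewer.capture("scene"); r=viewer.capture("top")
for n,c in(("s",p),("t",r)):
    g=viewer.cut_out("clamp_handle",c)[0]["pixels"]; dark=(c["frame"].max(2)<60)&cv2.dilate(g.astype(np.uint8),np.ones((5,5))).astype(bool)
    ys,xs=np.nonzero(dark); P=np.c_[xs,ys].astype(float); m=P.mean(0); w,v=np.linalg.eigh(np.cov((P-m).T)); d=v[:,1]; t=(P-m)@d
    print(n,m,len(P),"ends",m+d*t.min(),m+d*t.max(),"slope",np.degrees(np.arctan2(-d[1],d[0])))
E
python3 -m handwheel '0 0 -0.4 0 0 0 -1;0 0 -0.8 0 0 0 -1;0 0 -0.9 0 0 0 -1;0 0 -0.9 0 0 0 -1' | egrep 'pos|contact'
for i in 1 2; do python3 -m handwheel '0 -0.4 0 0 0 0 -1;0 -0.8 0 0 0 0 -1;0 -0.9 0 0 0 0 -1;0 -0.9 0 0 0 0 -1' | egrep 'pos|contact'; done
python3 hm.py
```

```text
tool_pos: [625.3, 14.0, 217.2]
contact_force: [-0.3, 0.8, -1.0]
tool_pos: [534.8, -14.6, 211.8]
contact_force: [0.4, 0.4, -0.3]
tool_pos: [451.1, -42.7, 212.5]
contact_force: [0.5, -0.2, 1.3]
s [353.55614973 295.13903743] 187 ends [367.26623717 289.6670595 ] [340.18920683 300.47405932] slope -158.24204122177778
t [233.28571429 231.14285714] 7 ends [237.61248535 220.46362564] [228.96883002 241.79768631] slope -112.05570100889014
```

The handle slope is now 21.8° in the image, against a predicted 22.6° at -3° and 24° at dead centre, so it looks over centre. I compute the move above the knob and will recheck the lock from there with the top view clear.

```bash
cat > kn.py <<'E'
from st import *
import sys
c_,s_=np.cos(np.radians(25)),np.sin(np.radians(25))
U=np.array([c_,0,s_]);V=np.array([0,1.,0]);N=np.array([-s_,0,c_]);K=np.array([-87.5,-45,73])
def goal(ydeg,h,a=0,b=0):
    y=np.cos(np.radians(ydeg))*U+np.sin(np.radians(ydeg))*V; z=-N; x=np.cross(y,z)
    G=Q@np.c_[x,y,z]; P=W([K+N*h],q)[0]; return G,P
def rel(ydeg,h):
    G,P=goal(ydeg,h); return (T.T@(P-o["tool_pos"])/100).round(3),(R.from_matrix(T.T@G).as_rotvec()/np.pi).round(4)
E
python3 - <<'E'
from kn import *
print(rel(10,70)); 
p=viewer.capture("top")
for a in(90,99,110):
    a=np.radians(a); e=np.cos(a)*U+np.sin(a)*V; w=np.cross(N,e)
    pts=[K+N*40+e*i+w*j for i,j in((20,7),(20,-7),(-20,7),(-20,-7),(27,0),(0,0))]+[K+N*10+e*30]
    print(np.degrees(a),((proj(p,W(pts,q))-[380,190])*7).round().tolist())
E
python3 st.py
```

```text
(array([-2.271,  0.299,  0.763]), array([-0.1382, -0.0125, -0.0525]))
90.0 [[158.0, 255.0], [149.0, 212.0], [288.0, 217.0], [279.0, 174.0], [131.0, 240.0], [218.0, 215.0], [97.0, 212.0]]
99.0 [[165.0, 263.0], [148.0, 223.0], [289.0, 206.0], [273.0, 166.0], [135.0, 253.0], [218.0, 215.0], [101.0, 225.0]]
110.0 [[174.0, 271.0], [150.0, 236.0], [287.0, 194.0], [263.0, 158.0], [142.0, 267.0], [218.0, 215.0], [110.0, 240.0]]
t 17.6333 fix pos [-148.7  182.   212.5] tool axes in fixture [[-0.007, 1.0, 0.001], [1.0, 0.007, 0.0], [-0.0, 0.001, -1.0]] f [ 0.  -0.4  1. ] q [-0.26  0.2   1.66  0.    1.28 -0.58] w 0.4805548004888023
```

```bash
for i in 1 2; do python3 -m handwheel '-0.4 0 0 0 0 0 -0.2;-0.8 0 0 0 0 0 -0.2;-0.95 0 0 0 0 0 -0.2;-0.95 0 0 0 0 0 -0.2' | egrep 'pos|contact'; done
python3 -m handwheel '-0.37 0.3 0.1 -0.03 0 -0.01 -0.2;-0.37 0.3 0.2 -0.07 -0.01 -0.02 -0.2;-0.37 0.3 0.3 -0.1 -0.01 -0.04 -0.2;-0.37 0.3 0.3 -0.138 -0.0125 -0.0525 -0.2;-0.37 0.3 0.3 -0.138 -0.0125 -0.0525 -0.2;-0.37 0.3 0.3 -0.138 -0.0125 -0.0525 -0.2;-0.37 0.3 0.3 -0.138 -0.0125 -0.0525 -0.2'
python3 hm.py; python3 - <<'E'
from kn import *
print(rel(10,70),rel(10,40),o["grip_width"])
E
```

```text
tool_pos: [483.7, -135.3, 211.9]
contact_force: [-0.2, 0.3, -0.6]
tool_pos: [512.9, -224.7, 211.6]
contact_force: [-0.8, -0.0, -0.4]
time: 18.88
tool_pos: [552.2, -247.2, 182.9]
tcp_rot: [2.713, 0.072, 2.042]
contact_force: [0.9, -0.0, -0.7]
grip_width: 36.7
finger_force: 0.0
s [353.6125  295.69375] 160 ends [367.45785545 290.14178979] [340.05262433 301.13123338] slope -158.14931207239792
t [291.61979167 185.40364583] 384 ends [323.55923217 176.70800281] [272.18888688 190.69378896] slope -164.7701192313586
(array([ 0.023, -0.191,  0.426]), array([-0.0004, -0.0001,  0.0004])) (array([ 0.023, -0.191,  0.726]), array([-0.0004, -0.0001,  0.0004])) 37.0018808621756
```

Scene says -4° (slope and centre), top also moved down, and between +2° and the stop nothing is stable. I take it as locked. Now down over the knob, fingers straddling the bar.

```bash
python3 -m handwheel '0.02 -0.19 0.2 0 0 0 -0.2;0.02 -0.19 0.5 0 0 0 -0.2;0.02 -0.19 0.73 0 0 0 -0.2;0.02 -0.19 0.73 0 0 0 -0.2' | egrep 'pos|contact'
for i in 1 2; do python3 -m handwheel '0 0 0.06 0 0 0 -0.2;0 0 0.12 0 0 0 -0.2;0 0 0.12 0 0 0 -0.2' | egrep 'pos|contact'; done
python3 - <<'E'
from kn import *
print(rel(10,15)); p=viewer.capture("scene"); print([(t,viewer.recognise(t,p)[:1]) for t in("selector","marker_ring")])
E
python3 -m handwheel '0 0 0 0 0 0 -1;0 0 0 0 0 0 -1;0 0 0 0 0 0 -1;0 0 0 0 0 0 -1;0 0 0 0 0 0 -1;0 0 0 0 0 0 -1'
```

```text
tool_pos: [564.7, -243.0, 104.4]
contact_force: [-0.1, 1.0, -0.7]
tool_pos: [570.6, -244.0, 97.9]
contact_force: [-0.9, 0.3, 0.0]
tool_pos: [574.9, -242.2, 86.1]
contact_force: [-0.5, 1.1, -0.6]
(array([0.003, 0.014, 0.001]), array([-0.0005, -0.0003, -0.0002]))
[('selector', [{'centre': [346.8, 300.4], 'score': 0.74}]), ('marker_ring', [{'centre': [248.8, 315.9], 'score': 0.64}])]
time: 20.57
tool_pos: [574.9, -242.5, 86.8]
tcp_rot: [2.712, 0.073, 2.042]
contact_force: [-0.3, 0.1, -0.2]
grip_width: 2.1
finger_force: 0.0
```

The fingers closed over nothing (2 mm), so the true tips are higher than stated, as at the handle. I open and go further down, watching force.

```bash
python3 -m handwheel '0 0.01 0 0 0 0 -0.2;0 0.01 0 0 0 0 -0.2;0 0.01 0 0 0 0 -0.2;0 0.01 0 0 0 0 -0.2;0 0.01 0 0 0 0 -0.2' | egrep 'contact|width'
for i in 1 2 3; do python3 -m handwheel '0 0 0.05 0 0 0 -0.2;0 0 0.05 0 0 0 -0.2' | egrep 'pos|contact|width'; done
python3 -m handwheel '0 0 0 0 0 0 -1;0 0 0 0 0 0 -1;0 0 0 0 0 0 -1;0 0 0 0 0 0 -1;0 0 0 0 0 0 -1;0 0 0 0 0 0 -1'
```

```text
contact_force: [0.3, -0.2, 0.9]
grip_width: 30.8
tool_pos: [577.7, -241.1, 81.8]
contact_force: [1.1, 1.2, -0.2]
grip_width: 36.3
tool_pos: [579.6, -240.3, 77.1]
contact_force: [-0.5, -0.5, -0.7]
grip_width: 36.9
tool_pos: [581.7, -239.7, 72.6]
contact_force: [-0.3, 0.1, 0.2]
grip_width: 37.2
time: 21.98
tool_pos: [583.1, -239.5, 74.5]
tcp_rot: [2.71, 0.074, 2.042]
contact_force: [6.8, 4.1, 0.1]
grip_width: 12.7
finger_force: 30.0
```

Gripped: 12.7 mm at 30 N. Turning clockwise by tool z in two parts, watching the force.

```bash
python3 -m handwheel '0 0.01 0 0 0 0.035 -1;0 0.01 0 0 0 0.07 -1;0 0.01 0 0 0 0.105 -1;0 0.01 0 0 0 0.14 -1;0 0.01 0 0 0 0.175 -1;0 0.01 0 0 0 0.175 -1'
python3 - <<'E'
from kn import *
print(rel(-78.5,0)); print("f in tool",(T.T@o["contact_force"]).round(1),"m",(T.T@np.array(o["moment"])).round(2))
E
```

```text
time: 22.48
tool_pos: [583.0, -239.5, 74.4]
tcp_rot: [2.733, -0.157, 1.537]
contact_force: [2.7, 1.0, 1.0]
grip_width: 12.7
finger_force: 30.0
(array([-0.001, -0.015,  0.009]), array([-1.000e-04,  2.000e-04,  3.153e-01]))
f in tool [1.3 2.8 0.3] m [-0.09  0.15  0.02]
```

Going well. I finish the turn: 0.315 more.

```bash
python3 -m handwheel '0 0 0 0 0 0.035 -1;0 0 0 0 0 0.07 -1;0 0 0 0 0 0.105 -1;0 0 0 0 0 0.14 -1;0 0 0 0 0 0.175 -1;0 0 0 0 0 0.21 -1;0 0 0 0 0 0.245 -1;0 0 0 0 0 0.28 -1' | egrep 'contact|width'
python3 -m handwheel '0 0 0 0 0 0.035 -1;0 0 0 0 0 0.035 -1;0 0 0 0 0 0.035 -1;0 0 0 0 0 0.035 -1' | egrep 'contact|width'
python3 - <<'E'
from kn import *
print(rel(-78.5,0)); print("f in tool",(T.T@o["contact_force"]).round(1),"m",(T.T@np.array(o["moment"])).round(2))
E
```

```text
contact_force: [0.9, 1.8, 2.7]
grip_width: 12.5
contact_force: [1.1, 3.0, 3.4]
grip_width: 12.5
(array([-0.011, -0.004,  0.008]), array([-0.0002,  0.0003,  0.003 ]))
f in tool [ 3.7 -1.8 -2.3] m [0.57 0.24 0.01]
```

```bash
python3 -m handwheel '0 0 0 0 0 0 -0.2;0 0 0 0 0 0 -0.2;0 0 0 0 0 0 -0.2;0 0 0 0 0 0 -0.2' | egrep 'contact|width'
python3 -m handwheel '0 0 -0.3 0 0 0 -0.2;0 0 -0.6 0 0 0 -0.2;0 0 -0.95 0 0 0 -0.2;0 0 -0.95 0 0 0 -0.2' | egrep 'pos|contact'
python3 -m handwheel '0.4 0 0 0 0 0 -0.2;0.8 0 0 0 0 0 -0.2;0.95 0 -0.3 0 0 0 -0.2;0.95 0 -0.3 0 0 0 -0.2' | egrep 'pos|contact'
python3 st.py
python3 - <<'E'
from kn import *
p=viewer.capture("top"); im=cv2.cvtColor(p["frame"],cv2.COLOR_RGB2GRAY)
def samp(h,r,a):
    e=np.cos(a)*U+np.sin(a)*V; uv=proj(p,W([K+N*h+e*r],q))[0]; return float(cv2.getRectSubPix(im,(1,1),tuple(map(float,uv)))[0,0])
A=range(-60,121,6)
print("a   ",list(A))
print("line",[round(np.mean([samp(40,r,np.radians(a)) for r in(8,11,14,17)])) for a in A])
print("lug ",[round(np.mean([samp(5.5,r,np.radians(a)) for r in(38,40,42)])) for a in A])
B=range(0,31,2)
print("fine",list(B)); print([round(np.mean([samp(40,r,np.radians(a)) for r in(8,11,14,17)])) for a in B]); print([round(np.mean([samp(5.5,r,np.radians(a)) for r in(38,40,42)])) for a in B])
E
```

```text
contact_force: [-0.2, 0.2, -0.7]
grip_width: 34.3
tool_pos: [545.3, -255.1, 166.0]
contact_force: [1.1, -2.1, 0.7]
tool_pos: [610.2, -211.5, 232.6]
contact_force: [-0.0, -0.1, 1.4]
t 24.4833 fix pos [-52.  -27.2 232.6] tool axes in fixture [[0.885, 0.187, 0.427], [0.21, -0.978, -0.006], [0.416, 0.095, -0.904]] f [-0.  -0.1  1.4] q [-0.65  0.35  1.49  0.41  1.07  0.24] w 37.16580513282465
a    [-60, -54, -48, -42, -36, -30, -24, -18, -12, -6, 0, 6, 12, 18, 24, 30, 36, 42, 48, 54, 60, 66, 72, 78, 84, 90, 96, 102, 108, 114, 120]
line [246, 245, 242, 243, 242, 234, 224, 216, 208, 206, 205, 193, 193, 201, 202, 206, 214, 217, 230, 236, 244, 243, 242, 241, 241, 241, 240, 240, 240, 241, 241]
lug  [157, 103, 38, 94, 83, 95, 136, 138, 110, 88, 63, 47, 51, 49, 51, 56, 55, 55, 51, 98, 95, 91, 40, 44, 57, 55, 53, 35, 40, 38, 34]
fine [0, 2, 4, 6, 8, 10, 12, 14, 16, 18, 20, 22, 24, 26, 28, 30]
[205, 202, 198, 193, 188, 190, 193, 198, 200, 201, 202, 202, 202, 202, 203, 206]
[63, 48, 47, 47, 50, 49, 51, 53, 52, 49, 50, 50, 51, 51, 56, 56]
```

The arm is in the way (moved up-slope); I pull it back towards the base.

```bash
for i in 1 2; do python3 -m handwheel '-0.3 0 -0.2 0 0 0 -0.2;-0.6 0 -0.4 0 0 0 -0.2;-0.95 0 -0.55 0 0 0 -0.2;-0.95 0 -0.55 0 0 0 -0.2;-0.95 0 -0.55 0 0 0 -0.2' | egrep 'pos|contact'; done
cat > meas.py <<'E'
from kn import *
p=viewer.capture("top"); im=cv2.cvtColor(p["frame"],cv2.COLOR_RGB2GRAY)
def samp(h,r,a,du=0,dv=0):
    e=np.cos(a)*U+np.sin(a)*V; uv=proj(p,W([K+N*h+e*r+U*du+V*dv],q))[0]; return float(cv2.getRectSubPix(im,(1,1),tuple(map(float,uv)))[0,0])
A=range(-60,121,6); B=range(-10,33,2)
f=lambda h,rs,G:[round(np.mean([samp(h,r,np.radians(a)) for r in rs])) for a in G]
print("a   ",list(A)); print("line",f(40,(8,11,14,17),A)); print("lug ",f(5.5,(38,40,42),A))
print("fine",list(B)); print(f(40,(8,11,14,17),B)); print(f(40,(18,21,24),B)); print(f(5.5,(38,40,42),B))
E
python3 meas.py; python3 hm.py
```

```text
tool_pos: [508.7, -264.6, 236.3]
contact_force: [1.0, 0.6, -0.5]
tool_pos: [413.3, -315.6, 247.3]
contact_force: [0.5, 0.2, 0.0]
a    [-60, -54, -48, -42, -36, -30, -24, -18, -12, -6, 0, 6, 12, 18, 24, 30, 36, 42, 48, 54, 60, 66, 72, 78, 84, 90, 96, 102, 108, 114, 120]
line [25, 28, 29, 30, 28, 28, 30, 25, 22, 33, 81, 175, 214, 132, 57, 31, 23, 20, 18, 18, 18, 18, 20, 19, 16, 16, 18, 18, 17, 18, 38]
lug  [158, 158, 158, 155, 157, 156, 156, 155, 157, 157, 162, 197, 102, 147, 154, 155, 156, 158, 158, 160, 161, 159, 164, 162, 161, 165, 168, 168, 165, 166, 164]
fine [-10, -8, -6, -4, -2, 0, 2, 4, 6, 8, 10, 12, 14, 16, 18, 20, 22, 24, 26, 28, 30, 32]
[20, 22, 33, 44, 58, 81, 111, 140, 175, 201, 211, 214, 194, 164, 132, 101, 78, 57, 40, 34, 31, 28]
[31, 29, 27, 25, 21, 18, 21, 45, 108, 178, 233, 224, 187, 131, 76, 40, 29, 25, 23, 21, 17, 13]
[159, 159, 157, 157, 159, 162, 159, 155, 197, 236, 172, 102, 195, 211, 147, 141, 150, 154, 154, 156, 155, 159]
s [353.52830189 295.71698113] 159 ends [367.13311819 290.33660241] [340.36493609 300.92277676] slope -158.42239063485897
t [292.85037406 185.11471322] 401 ends [333.87555067 174.60899022] [272.10912346 190.42613054] slope -165.63636733198834
```

The pointer line is at about 11° and the lug line at about 12°, and the handle still measures on its stop. The arm is clear, so I hand in.

```bash
python3 -c "
from plant import bot
print(bot.close_job())"
```

```text
the job is handed in; nothing more can be done
None
```

The job is handed in: the knob's pointer is within about 1° of the marker lug, and the clamp handle measures on its locked stop, but only from the camera images, because the wrist force showed no clear contact to confirm the lock or the feet's pressure on the board.

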